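# Ride with the loaded wax turntable, catch it, park it at the magnifier

### The arm

A 7-joint arm with a two-finger parallel gripper is mounted at the origin on the work surface. World frame = base frame: x ahead of the robot, y to its left, z up, the work surface at z = 0. Lengths are in m, angles in rad, forces in N, time in s.
With the tool pointing down it reaches from about 0.35 to 0.9 m from the base axis. Payload 7.2 kg.
Tool frame: the origin (TCP) lies between the finger pads, 19 mm behind the fingertips; this is the grasp point; z points along the fingers, y is the line along which they close (so a half turn about z gives the same grasp; the last joint's range is limited). The gripper opens to 88 mm and grips with 3 to 60 N. Pads are 20 mm wide; open, the fingers measure 115 mm over their backs; the gripper's body (75 mm by 178 mm) begins 61 mm behind the grasp point.
Start: joints at [1.049, 0.411, -0.013, 1.596, 0.006, 1.134, -0.082], TCP at [0.274, -0.562, 0.241] pointing down, gripper open.
Joint ranges: [-2.95, 2.95], [-0.29, 1.99], [-1.47, 1.44], [0.14, 2.54], [-1.03, 4.17], [0.13, 1.85], [-2.86, 2.86]. Speed limits (rad/s): [2.39, 2.39, 3.01, 3.01, 3.14, 3.14, 3.14].

### API

Orientations are given as a unit quaternion [x, y, z, w].
In Python, from bench import sensors, imaging, finish_job gives the robot as it stands.
- The arm moves only by the shell command python3 -m creep 'ROWS' [OPENING] [FORCE]. ROWS is JSON, one flat list of numbers, 6 for each row, row after row: the shift along the tool's x, y, z scaled (see below), then the turn, a rotation vector about the tool's x, y, z scaled (see below). A call has 1 to 8 rows; each row shifts and turns the commanded pose from where the row before left it, along the tool's axes as they then stand; what a row does not reach is not made up. The controller multiplies each number of a shift by 0.2 m and each number of a turn by 180 degrees. A row lasts 1/12 s, in which the tool goes at most 41.7 mm and 7.16 degrees, less where a joint would pass 70% of its speed; a pose out of reach is approached as far as the arm can. A call with a number of a shift or a turn outside -1 to 1 is refused whole. A call with a gripper value outside its range is refused whole. OPENING is the opening, from 0 (shut) to 1 (fully open), set as the call begins (- or left out, the last holds). The fingers move at their own pace and stop on an object; FORCE is the grip in N (left out, the last holds). Time passes only in rows, so rows that do not move let the fingers close. It gives the time, the measured TCP pose, the force, the opening and the grip force at its end, in the units of the state.
- sensors.get_state(): the state, without advancing time (a new reading comes with each control period).
- imaging.get_image(name): name is "scene" or "side" or "wrist"; returns the picture (420x560x3 uint8, red, green, blue); there is no depth.
- imaging.camera_params(name): a dict with "mtx" (3x3 intrinsics, pixels), "position" and "orientation" of the camera in the world. Camera axes: x right, y down, z forward; pixel columns grow to the right and rows downward; lengths in m; the calibration is good to about 2 mm. A picture is of the moment at which its call begins: read the wrist's pose just before it. camera_params takes no time and is no camera call; for the wrist camera it gives the pose at the moment of the call.
- finish_job(): hands the job in; it is judged then, once.
The state is a dict: "t": time; "joints": joint angles; "dq": joint speeds; "effort": joint torques, N m; "eef_pos": TCP position; "tool_rot": TCP orientation; "force": force on the tool from outside, world axes, zero at the start; "wrist_torque": the same for the moment, N m; "finger_gap": finger opening in m; "grip_force": force on a finger pad.
Only numpy, scipy, OpenCV 4.12 (cv2) and the standard library are available. Lean on these libraries where they do the work, as an engineer would, in place of code of your own. Each camera call takes 0.05 s, during which the arm holds its last target. There are 200 camera calls.

### The job

Set the loaded turntable going by its red post so that it coasts round on its own, and ride along with the open gripper around the post, close to its top, without touching it, for five seconds on end while the turntable turns no slower than one turn in twelve seconds. Then, while it is still turning, take hold of the post, bring the turntable to rest with the sprued wax model standing right in front of the magnifier's lens, and let go. The model and the two loose wax rings must stay where they stand on the plate, and nothing else on the bench may be moved.

Things in the scene. Friction and masses are not known exactly. Their poses are not given: they have to be found in the camera images.
- turntable (a joint): angle of the turntable plate (rad, grows anticlockwise from above, endless, 0 at start). Aluminium plate 230 mm across, grey mat top 58 mm above the bench, on a fixed black foot. Mass 2.5 kg, inertia 0.017 kg m2 about its axis (both within 30 percent). It coasts freely: drag 0.001 N m s/rad (time constant about 17 s) plus 0.0008 N m dry friction
- hub (a point): centre of the turntable's grey mat top, on the axis of turning, 58 mm above the bench; z up, its x axis points to the red post and turns with the plate. A brass nut here stands 8 mm high
- post (a point): middle of the grip zone of the upright round red post, 12 mm in diameter, that is fixed on the plate 85 mm from the axis and turns with it. This point is on the post's own axis, 138 mm above the bench, 15 mm below the post's top end; the post rises 95 mm above the mat
- wax_model: loose blue wax finger-ring model on a grey round sprue base (32 mm across, 7 mm thick), 45 mm tall, 30 g, standing on the mat 75 mm from the axis on the side straight across from the post; origin at the centre of its underside, z up
- blank_a: loose blue wax ring lying flat on the mat, 34 mm across, 12 mm high, 20 g, 60 mm from the axis, a quarter turn anticlockwise from the post; origin at the centre of its underside
- blank_b: loose blue wax ring lying flat on the mat, 38 mm across, 9 mm high, 20 g, 60 mm from the axis, a quarter turn clockwise from the post; origin at the centre of its underside
- loupe_lens (a point): centre of the lens of the fixed round brass magnifier that stands beside the plate facing the turntable's axis, 160 mm from it; lens rim 68 mm across, upright, its top 116 mm above the bench
- loupe_focus (a point): the spot on the plate's level, 58 mm above the bench, where the wax model has to stand: 75 mm from the turntable's axis on the straight line from the axis to the lens. It does not turn with the plate
- pot: loose open brass pot, 84 mm across, 100 mm tall, bystander; origin at the centre of its underside
- flux_cup: loose small white bowl, 60 mm across, 32 mm tall, bystander; origin at the centre of its underside
- hammer: loose hammer lying on the bench, bystander
- bench_block: loose polished steel bench block 90 x 90 x 22 mm, bystander; origin at the centre of its underside
- saw: loose jeweller's saw with red frame (about 200 x 95 mm) and wooden handle (100 mm), lying flat, 26 mm high, bystander; origin at the front end of its handle
There are look-alikes about, which are no part of the job. What is shaped like the part that bears loupe_lens but green, orange or pink is not meant.

How it is judged:
By the outcome, as a careful person would: the job done as asked, in the order asked, and still so for the second after the job is handed in, with the robot touching nothing.
It also fails if it takes over 69 s, if anything falls off the work surface, if the arm or the gripper's body presses on something with over 40 N, if the wrist force passes 120 N, or if a joint passes its speed limit or range.

## Working session

There is one attempt and no reset: what is moved stays moved. The work goes in short steps, Python scripts to look and compute and a shell command to move; the robot and the scene stay as the last step left them, time stands still between calls to the robot, and variables do not carry over. Pictures are saved under pics/ and viewed, at most 10 in all, crops included, and the job is handed in when it is done.

```bash
mkdir -p pics; ls; python3 - <<'E'
from bench import sensors, imaging
import cv2, json
for n in ["scene","side","wrist"]:
    im=imaging.get_image(n); cv2.imwrite(f"pics/{n}0.png",im[:,:,::-1]); p=imaging.camera_params(n); print(n,{k:(v.tolist() if hasattr(v,'tolist') else v) for k,v in p.items()})
print(sensors.get_state())
import numpy as np
a=cv2.imread("pics/scene0.png");b=cv2.imread("pics/side0.png")
cv2.imwrite("pics/both0.png",cv2.resize(np.vstack([a,b]),(800,1200))[:600]) 
E
```

```text
pics
scene {'mtx': [[434.620860206772, 0.0, 279.1488410743905], [0.0, 434.620860206772, 214.42836696426136], [0.0, 0.0, 1.0]], 'position': [1.3107657493898044, 0.37063101417675853, 0.9696624227789121], 'orientation': [0.5196735917494477, 0.7599453961402939, -0.32707034047799133, -0.2131838298347485]}
side {'mtx': [[387.63069814691187, 0.0, 285.35056643968056], [0.0, 387.63069814691187, 207.5324812335195], [0.0, 0.0, 1.0]], 'position': [-0.20936155421676483, 0.6383342161888421, 0.9309289371706393], 'orientation': [-0.38063636566123055, 0.8302600916090174, -0.3743946192517739, 0.1600400152865385]}
wrist {'mtx': [[312.4765441538431, 0.0, 279.7434640153035], [0.0, 312.4765441538431, 204.90038950520437], [0.0, 0.0, 1.0]], 'position': [0.3335099634192228, -0.5332873874501932, 0.3817899554239493], 'orientation': [0.8418390704635798, -0.5258050429157513, -0.06547138613590156, 0.10271092387290132]}
{'t': 0.15, 'joints': array([ 1.04877158,  0.41174465, -0.01270419,  1.59681396,  0.0055872 ,
        1.13428003, -0.08220712]), 'dq': array([-0.00152509, -0.00159291,  0.0008063 , -0.00343261,  0.00022664,
       -0.00046665,  0.00039975]), 'effort': array([ 2.43550297e-03, -5.88330710e+01,  6.42936621e-01, -2.91287971e+01,
       -5.36778162e-02,  1.59236742e-02,  5.56047974e-05]), 'eef_pos': array([ 0.27382521, -0.56143966,  0.24070001]), 'tool_rot': array([ 9.74365062e-01,  2.24971906e-01, -1.72773623e-04, -5.80107646e-04]), 'force': array([-0.22860212, -0.49162911,  0.68824595]), 'wrist_torque': array([-0.01048211,  0.00332011, -0.01792933]), 'grip_force': 0.0, 'finger_gap': 0.08749331422792854}
```

View pics/scene0.png

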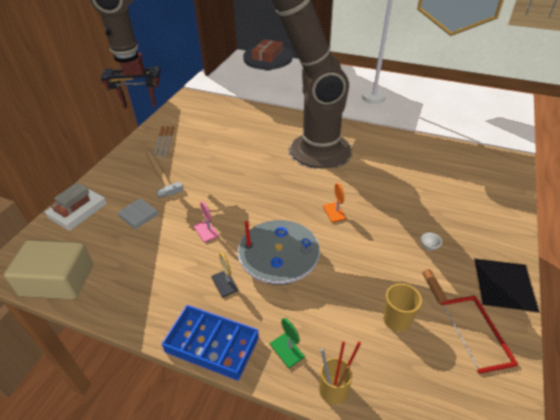

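View pics/side0.png

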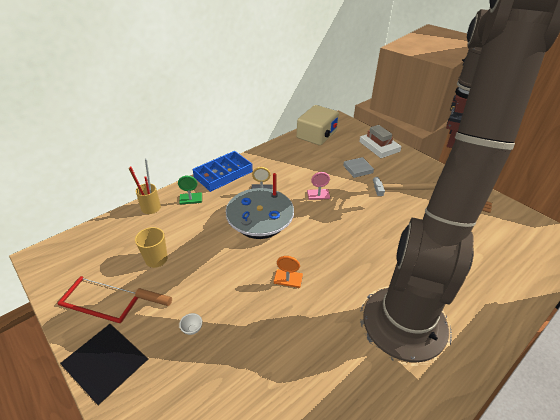

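The scene shows the turntable at (279,250) with the red post at (248,235). There are four magnifiers in the scene/side views: brass (224,270)/(261,178), pink (205,220)/(319,185), green (290,335)/(188,188) and orange (337,205)/(288,270). The brass one fits, because the text excludes the other three colours. I'll confirm that in one crop and measure.

```bash
cat > h.py <<'E'
import numpy as np, cv2
from bench import sensors, imaging
from scipy.spatial.transform import Rotation as R
def ray(p,uv):
    d=np.linalg.inv(p["mtx"])@[uv[0],uv[1],1]; return np.array(p["position"]),R.from_quat(p["orientation"]).as_matrix()@d
def plane(p,uv,z):
    o,d=ray(p,uv); return o+d*(z-o[2])/d[2]
def tri(ps,uvs):
    A=0;b=0
    for p,uv in zip(ps,uvs):
        o,d=ray(p,uv); d=d/np.linalg.norm(d); M=np.eye(3)-np.outer(d,d); A=A+M; b=b+M@o
    return np.linalg.solve(A,b)
def proj(p,X):
    c=R.from_quat(p["orientation"]).as_matrix().T@(np.array(X)-p["position"]); q=np.array(p["mtx"])@c; return q[:2]/q[2]
def comps(im,lo,hi,roi,amin=6):
    h=cv2.cvtColor(im,cv2.COLOR_RGB2HSV); m=cv2.inRange(h,np.array(lo),np.array(hi)); x0,y0,x1,y1=roi
    k=np.zeros_like(m);k[y0:y1,x0:x1]=m[y0:y1,x0:x1]
    n,l,s,c=cv2.connectedComponentsWithStats(k)
    return [(c[i].round(1).tolist(),s[i].tolist(),np.argwhere(l==i)[:,::-1]) for i in range(1,n) if s[i][4]>=amin]
E
python3 - <<'E'
from h import *
P={n:imaging.camera_params(n) for n in("scene","side")}
I={n:cv2.imread(f"pics/{n}0.png")[:,:,::-1].copy() for n in P}
roi={"scene":(210,215,325,300),"side":(220,160,300,240)}
for n in P:
    print(n)
    for nm,lo,hi in[("red",(0,150,60),(6,255,255)),("blue",(105,140,50),(125,255,255)),("brass",(14,90,60),(30,255,255))]:
        for c,s,px in comps(I[n],lo,hi,roi[n]): 
            t=px[px[:,1]==px[:,1].min()].mean(0); print(nm,c,s,"top",t)
a=cv2.resize(I["scene"][190:300,190:330],(560,440),interpolation=3);b=cv2.resize(I["side"][160:245,215:340],(647,440),interpolation=3)
cv2.imwrite("pics/crop1.png",cv2.resize(np.hstack([a,b]),(800,292))[:,:,::-1])
E
```

```text
scene
red [247.3, 233.4] [245, 221, 6, 25, 74] top [246. 221.]
blue [280.6, 231.5] [275, 227, 12, 10, 67] top [280.5 227. ]
blue [305.9, 242.7] [302, 239, 9, 9, 30] top [305. 239.]
blue [276.2, 262.2] [271, 258, 12, 10, 88] top [276.5 258. ]
brass [262.5, 260.5] [210, 215, 115, 85, 4834] top [268. 215.]
brass [278.3, 246.8] [275, 244, 8, 7, 43] top [278. 244.]
side
red [274.0, 183.9] [273, 173, 3, 23, 65] top [273.5 173. ]
blue [233.5, 169.9] [220, 160, 32, 27, 577] top [233.5 160. ]
blue [245.7, 201.1] [241, 198, 10, 7, 53] top [246. 198.]
blue [245.3, 215.3] [242, 211, 7, 10, 32] top [247. 211.]
blue [274.0, 214.6] [269, 211, 11, 8, 58] top [274.5 211. ]
brass [265.3, 195.9] [220, 160, 80, 80, 2735] top [274. 160.]
brass [229.0, 169.3] [228, 168, 3, 3, 7] top [229. 168.]
brass [259.3, 207.6] [257, 205, 6, 6, 29] top [259. 205.]
```

View pics/crop1.png

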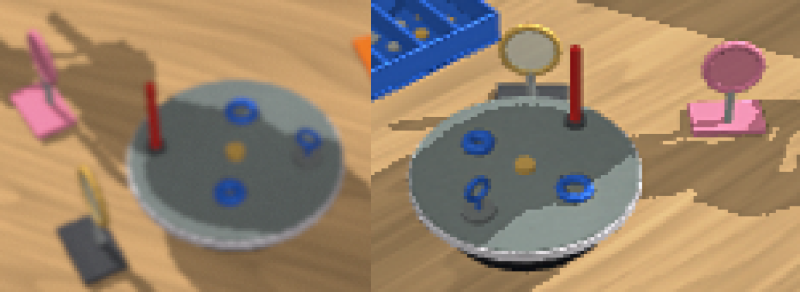

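The brass magnifier is confirmed: lens at scene (224,264) and side (261,174.6), black base, facing the plate. The plate carries the red post, the brass nut and three blue pieces.

```bash
python3 - <<'E'
from h import *
P={n:imaging.camera_params(n) for n in("scene","side")}
ps=[P["scene"],P["side"]]
T=lambda a,b:tri(ps,[a,b])
def sh(n,X):
    print(n,X.round(4),"reproj",proj(ps[0],X).round(1),proj(ps[1],X).round(1))
nut=T((278.3,246.8),(259.3,207.6));sh("nut",nut)
pt=T((246.5,221.3),(274,173));sh("posttop",pt)
lens=T((224,264),(261.1,174.8));sh("lens",lens)
A=T((280.6,231.5),(274,214.6));B=T((276.2,262.2),(245.7,201.1));W=T((305.9,242.7),(245.3,215.3))
sh("blankA?",A);sh("blankB?",B);sh("wax",W)
# plate outline: mat+rim by low-saturation/brightness ellipse, in each view on plane
for n,p in P.items():
    print(n,"nut@.066",plane(p,{"scene":(278.3,246.8),"side":(259.3,207.6)}[n],.064).round(4))
h=nut[:2]
for n,X in(("post",pt),("lens",lens),("A",A),("B",B),("wax",W)):
    v=X[:2]-h;print(n,"r",np.hypot(*v).round(4),"ang deg",np.degrees(np.arctan2(v[1],v[0])).round(2))
E
```

```text
nut [0.5637 0.0553 0.0604] reproj [278.1 246.6] [259.1 207.7]
posttop [ 0.585  -0.0263  0.1528] reproj [246.1 221. ] [273.7 173.3]
lens [ 0.6851 -0.0504  0.0765] reproj [224. 264.] [261.1 174.8]
blankA? [0.506  0.0394 0.0599] reproj [280.4 231.3] [273.8 214.7]
blankB? [0.6183 0.071  0.0616] reproj [276. 262.] [245.5 201.2]
wax [0.5423 0.1285 0.0843] reproj [305.6 242.5] [245.1 215.5]
scene nut@.066 [0.567  0.0573 0.064 ]
side nut@.066 [0.5606 0.0569 0.064 ]
post r 0.0843 ang deg -75.39
lens r 0.161 ang deg -41.05
A r 0.0598 ang deg -164.63
B r 0.0568 ang deg 16.03
wax r 0.0763 ang deg 106.28
```

Two-view fixes agree with the text:

| Item | Position or angle |
|---|---|
| Hub | about (0.563, 0.056) |
| Post | −75° on the plate |
| Lens | −41° |

So the post must end at about 139°. I'll move in above the table.

```bash
python3 -m creep '[0.14,-0.1,0,0,0,0, 0.14,-0.1,0,0,0,0, 0.14,-0.1,0,0,0,0, 0.14,-0.1,0,0,0,0, 0.14,-0.1,0,0,0,0, 0.14,-0.1,0,0,0,0, 0.14,-0.1,0,0,0,0, 0.14,-0.1,0,0,0,0]' 1
python3 -m creep '[0.14,-0.1,0,0,0,0, 0.14,-0.1,0,0,0,0, 0.14,-0.1,0,0,0,0, 0.14,-0.1,0,0,0,0, 0.14,-0.1,0,0,0,0, 0.14,-0.1,0,0,0,0, 0.14,-0.1,0,0,0,0, 0,0,0,0,0,0]'
python3 - <<'E'
from h import *
s=sensors.get_state(); print(s['joints'].round(3),s['dq'].round(3)); im=imaging.get_image("wrist"); np.save("w1.npy",im)
import pickle; pickle.dump(imaging.camera_params("wrist"),open("w1.pkl","wb")); cv2.imwrite("pics/w1.png",im[:,:,::-1])
E
```

```text
t: 0.82
eef_pos: [0.4056, -0.3181, 0.2413]
tool_rot: [0.974, 0.225, -0.0, 0.0]
force: [1.0, -0.2, 0.9]
finger_gap: 0.088
grip_force: 0.0
t: 1.48
eef_pos: [0.5225, -0.1005, 0.2414]
tool_rot: [0.973, 0.229, 0.001, -0.001]
force: [-0.1, -0.2, 0.6]
finger_gap: 0.0874
grip_force: 0.0
[ 0.342  0.271 -0.292  1.807  0.084  1.074 -1.088] [ 0.055 -0.018  0.071  0.031  0.012  0.01   0.106]
```

View pics/w1.png

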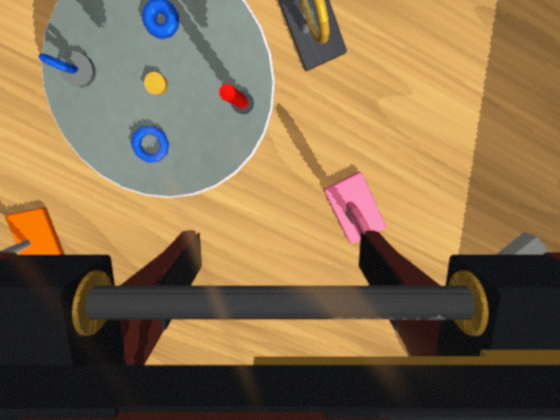

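The wrist view shows the nut at (155,83), the post top at (227,93), the rings at (160,18) and (150,144), the wax at (70,65), and the brass magnifier at (315,25).

```bash
python3 - <<'E'
from h import *
import pickle
p=pickle.load(open("w1.pkl","rb")); im=np.load("w1.npy")
for nm,lo,hi in[("red",(0,150,60),(6,255,255)),("blue",(105,140,50),(125,255,255)),("brass",(18,140,60),(30,255,255))]:
    for c,s,px in comps(im,lo,hi,(0,0,350,215),20): print(nm,c,s)
h=cv2.cvtColor(im,cv2.COLOR_RGB2HSV)
S=imaging.camera_params("scene");D=imaging.camera_params("side")
W=lambda uv,z:plane(p,uv,z).round(4)
print("nut top",W((154.8,82.5),.066),"posttop",W((227.5,93.5),.153), "posttop err check tri",tri([S,D,p],[(246.5,221.3),(274,173),(227.5,93.5)]).round(4))
print("nut tri",tri([S,D,p],[(278.3,246.8),(259.3,207.6),(154.8,82.5)]).round(4))
# plate outline ellipse: non-wood low saturation area around nut
m=cv2.inRange(h,np.array((0,0,60)),np.array((180,70,255))); m=cv2.morphologyEx(m,cv2.MORPH_CLOSE,np.ones((25,25)))
cs,_=cv2.findContours(m,0,1); c=max(cs,key=lambda c:cv2.contourArea(c) if cv2.pointPolygonTest(c,(155,100),False)>0 else 0)[:,0]
c=c[(c[:,1]>3)]
X=np.array([plane(p,uv,.058)[:2] for uv in c]); 
from scipy.optimize import least_squares
r=least_squares(lambda v:np.hypot(X[:,0]-v[0],X[:,1]-v[1])-v[2],[.56,.056,.115],loss="soft_l1",f_scale=.001); print("circle",r.x.round(4),len(X),np.abs(r.fun).mean())
E
```

```text
red [232.8, 95.8] [219, 84, 29, 25, 430]
blue [160.3, 18.2] [142, 0, 37, 39, 1078]
blue [58.2, 63.6] [39, 54, 39, 19, 321]
blue [149.4, 143.4] [132, 126, 37, 36, 775]
brass [25.9, 85.5] [0, 0, 88, 168, 3644]
brass [308.9, 87.3] [249, 0, 101, 162, 4066]
brass [319.3, 20.6] [300, 0, 30, 43, 541]
brass [342.4, 6.3] [332, 0, 18, 16, 101]
brass [343.0, 23.1] [332, 5, 18, 34, 183]
brass [155.3, 83.0] [144, 72, 23, 23, 402]
brass [281.2, 123.5] [277, 118, 10, 13, 25]
brass [290.0, 182.8] [256, 133, 78, 82, 1655]
brass [283.4, 138.2] [273, 132, 21, 14, 51]
brass [65.8, 187.4] [0, 136, 175, 79, 3398]
brass [2.8, 149.4] [0, 147, 7, 6, 23]
brass [295.6, 153.7] [287, 146, 16, 19, 85]
brass [328.8, 163.6] [312, 150, 38, 28, 289]
brass [8.7, 160.6] [0, 156, 21, 10, 52]
brass [305.4, 164.0] [303, 161, 7, 9, 21]
brass [242.7, 188.0] [222, 176, 40, 26, 262]
brass [222.7, 190.6] [218, 188, 10, 6, 20]
brass [264.0, 202.3] [260, 198, 8, 10, 26]
brass [229.6, 209.5] [214, 201, 37, 14, 135]
nut top [0.5645 0.0501 0.066 ] posttop [ 0.5846 -0.0323  0.153 ] posttop err check tri [ 0.5849 -0.0288  0.1511]
nut tri [0.5639 0.0542 0.0593]
circle [0.5693 0.0482 0.1162] 609 0.010687156923000886
```

```bash
python3 -m creep '[0,0,0,0,0,-0.0386, 0,0,0,0,0,-0.0386, 0,0,0,0,0,-0.0386, 0,0,0,0,0,-0.0386, 0,0,0,0,0,-0.0386, 0,0,0,0,0,-0.0386, 0,0,0,0,0,-0.0386, 0,0,0,0,0,-0.0386]'
python3 -m creep '[0,0,0,0,0,-0.0386, 0,0,0,0,0,-0.0386, 0,0,0,0,0,-0.0386, 0,0,0,0,0,-0.0386, 0,0,0,0,0,0, 0,0,0,0,0,0, 0,0,0,0,0,0, 0,0,0,0,0,0]'
python3 - <<'E'
from h import *
import pickle
s=sensors.get_state(); print(s['joints'].round(3),s['dq'].round(3)); p=imaging.camera_params("wrist"); im=imaging.get_image("wrist"); np.save("w2.npy",im)
pickle.dump(p,open("w2.pkl","wb")); cv2.imwrite("pics/w2.png",im[:,:,::-1])
E
```

```text
t: 2.2
eef_pos: [0.5193, -0.1094, 0.2411]
tool_rot: [0.756, 0.655, -0.0, -0.0]
force: [-0.2, -0.3, 0.1]
finger_gap: 0.088
grip_force: 0.0
t: 2.87
eef_pos: [0.5198, -0.1084, 0.2413]
tool_rot: [0.579, 0.815, -0.0, 0.0]
force: [0.3, 0.3, 0.2]
finger_gap: 0.0875
grip_force: 0.0
[ 0.542  0.299 -0.525  1.797  0.168  1.09   0.293] [-0.005  0.001 -0.004 -0.     0.     0.     0.011]
```

View pics/w2.png

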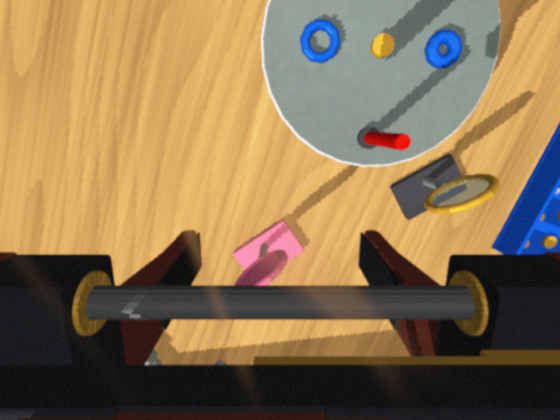

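Now the arm is still. The nut is at (382,45), the post base at (367,137), the post top at (402,141), and the brass lens ring is centred at (462,194).

```bash
python3 - <<'E'
from h import *
import pickle
p=pickle.load(open("w2.pkl","rb")); im=np.load("w2.npy")
for nm,lo,hi,roi in[("red",(0,150,60),(6,255,255),(300,100,450,180)),("blue",(105,140,50),(125,255,255),(260,0,480,90)),("brass",(18,140,60),(30,255,255),(355,20,410,70)),("lens",(20,150,60),(30,255,255),(420,165,505,220))]:
    for c,s,px in comps(im,lo,hi,roi,20): print(nm,c,s)
S=imaging.camera_params("scene");D=imaging.camera_params("side")
nutw=(382.5,45)
n=plane(p,nutw,.066); print("nut",n.round(4),"post",plane(p,(402.5,141.5),.153).round(4),"postbase",plane(p,(367,137.5),.058).round(4))
L=tri([S,D,p],[(224,264),(261.1,174.8),(462,194)]);print("lens tri",L.round(4),"wrist at .082",plane(p,(462,194),.082).round(4))
print("nut tri", tri([S,D,p],[(278.3,246.8),(259.3,207.6),nutw]).round(4),"post tri",tri([S,D,p],[(246.5,221.3),(274,173),(402.5,141.5)]).round(4))
for u in[(320.5,40.5),(444,48.5)]: print(plane(p,u,.068).round(4))
# plate rim: first wood pixel along rays from nut
h=cv2.cvtColor(im,cv2.COLOR_RGB2HSV); pts=[]
for a in np.radians(np.arange(-5,186,4)):
    for r in range(70,190):
        u,v=int(nutw[0]+r*np.cos(a)),int(nutw[1]+r*np.sin(a))
        if v<2:break
        if h[v,u,1]>85 and h[v,u,0]<30: pts.append(plane(p,(u,v),.056)[:2]);break
X=np.array(pts)
from scipy.optimize import least_squares
r=least_squares(lambda v:np.hypot(X[:,0]-v[0],X[:,1]-v[1])-v[2],[.56,.056,.115],loss="soft_l1",f_scale=.0005); print("circle",r.x.round(4),len(X),np.median(np.abs(r.fun)))
for a in (np.array([n[0],n[1]]),r.x[:2]):
  for nm,q in (("lens",L[:2]),("lensw",plane(p,(462,194),.082)[:2]),("post",plane(p,(402.5,141.5),.153)[:2])):
    v=q-a;print(nm,np.hypot(*v).round(4),np.degrees(np.arctan2(v[1],v[0])).round(2))
E
```

```text
red [387.8, 139.9] [364, 132, 47, 18, 600]
blue [319.8, 40.5] [300, 19, 40, 44, 994]
blue [443.1, 48.5] [425, 30, 37, 38, 1035]
brass [382.1, 45.2] [371, 33, 23, 25, 433]
lens [463.6, 199.2] [425, 175, 74, 40, 756]
nut [0.5643 0.0542 0.066 ] post [ 0.5855 -0.0271  0.153 ] postbase [ 0.5858 -0.0272  0.058 ]
lens tri [ 0.6871 -0.0491  0.0788] wrist at .082 [ 0.6888 -0.0481  0.082 ]
nut tri [0.5644 0.0555 0.0608] post tri [ 0.5853 -0.0266  0.1527]
[0.5087 0.0384 0.068 ]
[0.6187 0.0695 0.068 ]
circle [0.5643 0.0547 0.1147] 48 0.00041702817538873116
lens 0.1604 -40.1
lensw 0.1611 -39.42
post 0.0841 -75.4
lens 0.1608 -40.22
lensw 0.1614 -39.54
post 0.0846 -75.45
```

Estimates now agree: hub (0.5643, 0.0546), post −75.4°, lens −39.9°, so the post goal is 140.1°. I'll come down beside the post with the trailing finger about 8 mm behind it.

```bash
python3 -m creep '[0.069,0.148,0,0,0,0, 0.069,0.148,0,0,0,0, 0.069,0.148,0,0,0,0, 0.069,0.148,0,0,0,0, 0,0,0,0,0,0, 0,0,0,0,0,0]'
python3 -m creep '[0,0,0.127,0,0,0, 0,0,0.127,0,0,0, 0,0,0.127,0,0,0, 0,0,0.127,0,0,0, 0,0,0,0,0,0, 0,0,0,0,0,0, 0,0,0,0,0,0]'
cat > ang.py <<'E'
# post angle from red post in scene/side images (one 0.05 s call each)
from h import *
H=np.array([.5643,.0546])
def post_angle(cam="scene",im=None,p=None):
    """angle whose projected post axis best matches the centroid of red pixels near the circle"""
    p=p or imaging.camera_params(cam); im=imaging.get_image(cam) if im is None else im
    c=[proj(p,[*(H+.085*np.array([np.cos(a),np.sin(a)])),z]) for a in np.linspace(0,6.28,40) for z in(.06,.153)]
    lo=np.min(c,0).astype(int)-4;hi=np.max(c,0).astype(int)+5
    cs=comps(im,(0,140,50),(7,255,255),(*lo,*hi),5)
    return p,im,cs
E
python3 - <<'E'
from ang import *
s=sensors.get_state(); print(s['joints'].round(3),s['eef_pos'].round(4))
for cam in("scene","side","wrist"):
    p,im,cs=post_angle(cam) if cam!="wrist" else (imaging.camera_params(cam),imaging.get_image(cam),[])
    if cam=="wrist": cs=comps(im,(0,140,50),(7,255,255),(0,0,560,420),30); np.save("w3.npy",im); cv2.imwrite("pics/w3.png",im[:,:,::-1])
    for c,st,px in cs: print(cam,c,st)
E
```

```text
t: 3.42
eef_pos: [0.6138, -0.0145, 0.2407]
tool_rot: [0.577, 0.817, 0.0, -0.001]
force: [0.1, 0.1, -0.2]
finger_gap: 0.0878
grip_force: 0.0
t: 4.0
eef_pos: [0.6138, -0.0173, 0.1412]
tool_rot: [0.579, 0.816, 0.0, 0.001]
force: [-0.5, -0.4, 0.9]
finger_gap: 0.088
grip_force: 0.0
[ 0.308  0.543 -0.502  1.703  0.306  0.972  0.03 ] [ 0.6138 -0.0173  0.1412]
scene [245.6, 241.7] [241, 236, 10, 12, 59]
side [252.8, 168.0] [252, 166, 2, 5, 5]
side [274.0, 183.8] [273, 173, 4, 23, 67]
wrist [225.6, 249.9] [204, 211, 44, 73, 1427]
wrist [397.2, 261.4] [365, 231, 71, 54, 1056]
wrist [158.0, 265.7] [125, 236, 60, 49, 911]
wrist [2.1, 256.2] [0, 254, 6, 7, 30]
wrist [139.3, 339.0] [121, 321, 41, 43, 1298]
wrist [419.9, 335.3] [398, 320, 38, 35, 699]
wrist [220.2, 416.1] [115, 413, 214, 7, 1373]
wrist [83.7, 419.0] [60, 418, 48, 2, 49]
```

View pics/w3.png

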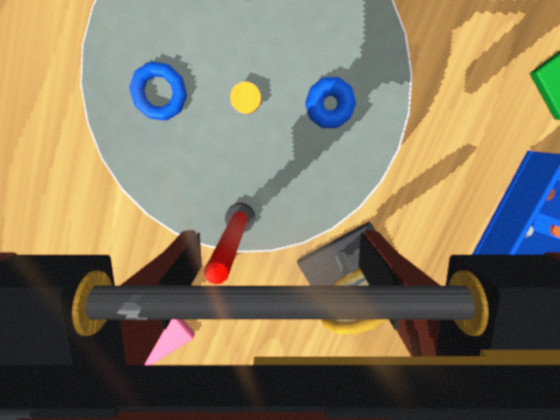

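The post stands between the open fingers, with its base at (240,215) and its top at (217,272). The nut is at (245,97). The post's foot should stay in view here during the ride, so I'll use it as the sensor. Next I'll write the planner and the angle meter.

```bash
cat > plan.py <<'E'
from h import *
import json
H=np.array([.5643,.0546])
def load(): return json.load(open("cmd.json"))
def rows(targets,cmd):
    """targets: (x,y,yaw_deg) per row -> typed rows, new commanded pose"""
    x,y,f=cmd; out=[]
    for X,Y,F in targets:
        a=np.radians(f); d=np.array([X-x,Y-y]); ey=np.array([np.cos(a),np.sin(a)]); ex=np.array([-ey[1],ey[0]])
        sx,sy,t=round(d@ex/.2,3),round(d@ey/.2,3),round((f-F)/180,3)
        x,y=np.array([x,y])+.2*(sx*ex+sy*ey); f=f-180*t; out+=[sx,sy,0,0,0,t]
    for i in range(0,len(out),48): print(str([o if o else 0 for o in out[i:i+48]]).replace(" ",""))
    json.dump([float(x),float(y),float(f)],open("cmd.json","w")); return x,y,f
def pol(th_deg,r=.085): a=np.radians(th_deg); return H+r*np.array([np.cos(a),np.sin(a)])
def foot(im=None,p=None):
    p=p or imaging.camera_params("wrist"); im=imaging.get_image("wrist") if im is None else im
    cs=comps(im,(0,190,100),(6,255,255),(196,120,372,284),60)
    if not cs: return None,im
    c,s,px=max(cs,key=lambda k:k[1][4]); b=px[px[:,1]<=px[:,1].min()+1].mean(0)
    return (b,plane(p,b,ZF)[:2],s),im
ZF=.066
def measure():
    s=sensors.get_state(); f,im=foot(); np.save(f"wr.npy",im); q=R.from_quat(s["tool_rot"]).as_matrix()[:,1]
    yaw=np.degrees(np.arctan2(q[1],q[0])); e=s["eef_pos"]
    if f is None: print("no post",s["t"]); return
    v=f[1]-H; d=f[1]-e[:2]; ey=q[:2]; ex=np.array([-ey[1],ey[0]])
    print(f"t {s['t']:.3f} tcp {e.round(4)} yaw {yaw:.1f} foot px {f[0]} r {np.hypot(*v):.4f} post angle {np.degrees(np.arctan2(v[1],v[0])):.2f}  post in tool x {d@ex*1e3:.1f} y {d@ey*1e3:.1f} mm  cmd {np.round(load(),4)}")
E
python3 - <<'E'
from plan import *
s=sensors.get_state(); q=R.from_quat(s["tool_rot"]).as_matrix(); yaw=np.degrees(np.arctan2(q[1,1],q[0,1]))
json.dump([*map(float,s["eef_pos"][:2]),float(yaw)],open("cmd.json","w")); print(yaw)
f,_=foot(np.load("w3.npy"))
p=imaging.camera_params("wrist")
for z in(.058,.062,.066,.07): 
    v=plane(p,f[0],z)[:2]-H; print(z,f[0],f[2],np.hypot(*v).round(4),np.degrees(np.arctan2(v[1],v[0])).round(2))
C=s["eef_pos"][:2]; d=C-H; r0=np.hypot(*d);a0=np.degrees(np.arctan2(d[1],d[0])); T=[];th=0
for k in range(1,21):
    th+=np.degrees(.07*k/12); T.append((*pol(a0+th,r0),yaw+th))
tool=a0+th; print("post now",tool-24, "tool",tool,r0)
for i,st in enumerate([5,4,3,2.5]): tool+=st; T.append((*pol(tool,r0-.002*(i+1)),yaw+th))
rows(T,load())
E
```

```text
19.346110253928533
0.058 [226.66666667 236.66666667] [205, 236, 32, 48, 912] 0.101 -79.91
0.062 [226.66666667 236.66666667] [205, 236, 32, 48, 912] 0.0994 -79.64
0.066 [226.66666667 236.66666667] [205, 236, 32, 48, 912] 0.0979 -79.36
0.07 [226.66666667 236.66666667] [205, 236, 32, 48, 912] 0.0964 -79.08
post now -8.857642645837082 tool 15.142357354162918 0.08716338760138524
[np.float64(0.001),np.float64(0.002),0,0,0,np.float64(-0.002),np.float64(0.001),np.float64(0.005),0,0,0,np.float64(-0.004),np.float64(0.002),np.float64(0.008),0,0,0,np.float64(-0.005),np.float64(0.003),np.float64(0.009),0,0,0,np.float64(-0.008),np.float64(0.004),np.float64(0.013),0,0,0,np.float64(-0.009),np.float64(0.004),np.float64(0.014),0,0,0,np.float64(-0.011),np.float64(0.005),np.float64(0.017),0,0,0,np.float64(-0.013),np.float64(0.006),np.float64(0.02),0,0,0,np.float64(-0.015)]
[np.float64(0.007),np.float64(0.022),0,0,0,np.float64(-0.017),np.float64(0.007),np.float64(0.024),0,0,0,np.float64(-0.018),np.float64(0.009),np.float64(0.027),0,0,0,np.float64(-0.021),np.float64(0.009),np.float64(0.029),0,0,0,np.float64(-0.022),np.float64(0.01),np.float64(0.031),0,0,0,np.float64(-0.024),np.float64(0.011),np.float64(0.034),0,0,0,np.float64(-0.026),np.float64(0.012),np.float64(0.036),0,0,0,np.float64(-0.028),np.float64(0.013),np.float64(0.039),0,0,0,np.float64(-0.03)]
[np.float64(0.013),np.float64(0.041),0,0,0,np.float64(-0.031),np.float64(0.015),np.float64(0.043),0,0,0,np.float64(-0.034),np.float64(0.015),np.float64(0.046),0,0,0,np.float64(-0.035),np.float64(0.017),np.float64(0.048),0,0,0,np.float64(-0.037),np.float64(0.021),np.float64(0.033),0,0,0,0,np.float64(0.02),np.float64(0.023),0,0,0,0,np.float64(0.019),np.float64(0.015),0,0,0,0,np.float64(0.017),np.float64(0.01),0,0,0,0]
```

```bash
sed -i 's/(0,190,100),(6,255,255)/(0,150,60),(6,255,255)/; s/\[o if o else 0 for/[float(o) if o else 0 for/' plan.py
python3 - <<'E'
from plan import *
f,_=foot(np.load("w3.npy")); p=imaging.camera_params("wrist"); s=sensors.get_state()
q=R.from_quat(s["tool_rot"]).as_matrix(); 
for z in(.06,.066):
    v=plane(p,f[0],z)[:2]; d=v-pol(-75.4); print(z,f[0],f[2],np.hypot(*(v-H)).round(4),"err tool x,y mm",(1e3*d@q[:2,0]).round(1),(1e3*d@q[:2,1]).round(1))
E
```

```text
0.06 [239.53333333 212.66666667] [205, 212, 43, 72, 1394] 0.0804 err tool x,y mm 4.5 1.4
0.066 [239.53333333 212.66666667] [205, 212, 43, 72, 1394] 0.0787 err tool x,y mm 6.2 2.2
```

```bash
sed -i 's/^ZF=.*/ZF=.062/; s/    v=f\[1\]-H; d=f\[1\]-e\[:2\]; ey=q\[:2\]; ex=np.array(\[-ey\[1\],ey\[0\]\])/    ey=q[:2]; ex=np.array([-ey[1],ey[0]]); f=(f[0],f[1]-.0051*ex,f[2]); v=f[1]-H; d=f[1]-e[:2]/' plan.py
python3 -m creep '[0.001,0.002,0,0,0,-0.002, 0.001,0.005,0,0,0,-0.004, 0.002,0.008,0,0,0,-0.005, 0.003,0.009,0,0,0,-0.008, 0.004,0.013,0,0,0,-0.009, 0.004,0.014,0,0,0,-0.011, 0.005,0.017,0,0,0,-0.013, 0.006,0.02,0,0,0,-0.015]' | head -2
python3 -m creep '[0.007,0.022,0,0,0,-0.017, 0.007,0.024,0,0,0,-0.018, 0.009,0.027,0,0,0,-0.021, 0.009,0.029,0,0,0,-0.022, 0.01,0.031,0,0,0,-0.024, 0.011,0.034,0,0,0,-0.026, 0.012,0.036,0,0,0,-0.028, 0.013,0.039,0,0,0,-0.03]' | head -2
python3 -m creep '[0.013,0.041,0,0,0,-0.031, 0.015,0.043,0,0,0,-0.034, 0.015,0.046,0,0,0,-0.035, 0.017,0.048,0,0,0,-0.037, 0.021,0.033,0,0,0,0, 0.02,0.023,0,0,0,0, 0.019,0.015,0,0,0,0, 0.017,0.01,0,0,0,0]'
python3 -c "from plan import *; measure()"
```

```text
t: 4.82
eef_pos: [0.6273, -0.0045, 0.1396]
t: 5.48
eef_pos: [0.6496, 0.0405, 0.1396]
t: 6.15
eef_pos: [0.6317, 0.0942, 0.1397]
tool_rot: [0.005, 1.0, -0.0, -0.0]
force: [-1.0, -1.0, -0.1]
finger_gap: 0.0878
grip_force: 0.0
t 6.150 tcp [0.6317 0.0942 0.1397] yaw 89.5 foot px [255.5 250.5] r 0.0991 post angle 12.15  post in tool x -29.7 y -18.4 mm  cmd [ 0.6331  0.0937 89.5461]
```

```bash
python3 - <<'E'
from plan import *
im=np.load("wr.npy"); p=imaging.camera_params("wrist")
for lo in((0,150,60),(0,120,30),(0,190,100)):
    for c,s,px in comps(im,lo,(8,255,255),(196,90,372,290),40): print(lo,c,s)
for a in(5,9,12,15):print(a,proj(p,[*pol(a),.062]).round(0),proj(p,[*pol(a),.153]).round(0))
cv2.imwrite("pics/wr1.png",im[:,:,::-1])
E
```

```text
(0, 150, 60) [261.0, 238.9] [253, 231, 17, 20, 200]
(0, 150, 60) [368.9, 235.4] [365, 231, 7, 12, 55]
(0, 150, 60) [256.4, 270.3] [244, 250, 23, 36, 559]
(0, 120, 30) [258.2, 259.9] [244, 231, 26, 55, 970]
(0, 120, 30) [368.7, 235.9] [365, 231, 7, 13, 63]
(0, 190, 100) [259.1, 235.9] [255, 232, 11, 11, 59]
(0, 190, 100) [255.2, 275.2] [244, 261, 22, 24, 348]
5 [237. 242.] [211. 313.]
9 [245. 241.] [223. 311.]
12 [250. 240.] [233. 310.]
15 [256. 239.] [242. 308.]
```

View pics/wr1.png

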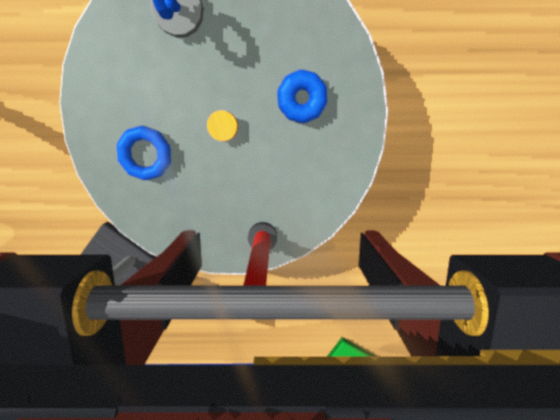

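The post is split by a shadow in the mask. Its true foot is at (262,231), so I'll loosen the threshold.

```bash
sed -i 's/(0,150,60),(6,255,255)/(0,120,30),(8,255,255)/' plan.py
cat > ride.py <<'E'
import sys
from plan import *
def ride(th,w,n,yawT,dyaw=1.5,blend=5,tau=17.,c=.047):
    """th (deg) post angle now, w rad/s"""
    cmd=load(); d=np.array(cmd[:2])-H; r0=np.hypot(*d); o0=(np.degrees(np.arctan2(d[1],d[0]))-th+180)%360-180; T=[];f=cmd[2]
    print(f"offset {o0:.1f} deg r {r0:.4f}")
    for k in range(1,n+1):
        for _ in range(10): th+=np.degrees(w/120); w-=(w/tau+c)/120
        b=max(0,1-k/blend); f+=np.clip(yawT-f,-dyaw,dyaw); T.append((*pol(th+o0*b,.085+(r0-.085)*b),f))
    rows(T,cmd); print(f"predict post {th%360:.1f} w {w:.3f}")
E
python3 - <<'E'
from ride import *
im=np.load("wr.npy"); f,_=foot(im); v=f[1]-.0051*np.array([-1,0])-H; a=np.degrees(np.arctan2(v[1],v[0])); print(f[0],f[2],np.hypot(*v),a)
ride(a+np.degrees(1.42*.05),1.42,8,50)
E
```

```text
[261.53333333 231.66666667] [244, 231, 26, 53, 935] 0.08568385995278426 17.723472978072476
offset 7.8 deg r 0.0792
[0.015,0.034,0,0,0,0.008,0.018,0.031,0,0,0,0.009,0.022,0.03,0,0,0,0.008,0.026,0.027,0,0,0,0.008,0.028,0.024,0,0,0,0.009,0.044,0.019,0,0,0,0.008,0.046,0.013,0,0,0,0.008,0.047,0.007,0,0,0,0.009]
predict post 74.4 w 1.335
```

```bash
python3 -m creep '[0.015,0.034,0,0,0,0.008, 0.018,0.031,0,0,0,0.009, 0.022,0.03,0,0,0,0.008, 0.026,0.027,0,0,0,0.008, 0.028,0.024,0,0,0,0.009, 0.044,0.019,0,0,0,0.008, 0.046,0.013,0,0,0,0.008, 0.047,0.007,0,0,0,0.009]' | head -3; python3 -c "
from ride import *
measure(); im=np.load('wr.npy'); print(foot(im)[0][2])"
```

```text
t: 6.87
eef_pos: [0.586, 0.1367, 0.1399]
tool_rot: [0.11, 0.994, -0.0, 0.0]
t 6.867 tcp [0.586  0.1367 0.1399] yaw 77.4 foot px [280.5   214.625] r 0.0853 post angle 73.92  post in tool x -2.0 y 0.4 mm  cmd [ 0.5872  0.1366 77.4861]
[270, 214, 25, 70, 1366]
```

```bash
python3 -c "
from ride import *
ride(77.7,1.325,16,50,blend=3)"
```

```text
offset -3.3 deg r 0.0851
[0.055,-0.001,0,0,0,0.008,0.054,-0.009,0,0,0,0.009,0.051,-0.017,0,0,0,0.008,0.041,-0.02,0,0,0,0.008,0.038,-0.026,0,0,0,0.009,0.033,-0.03,0,0,0,0.008,0.029,-0.034,0,0,0,0.008,0.024,-0.037,0,0,0,0.009]
[0.019,-0.039,0,0,0,0.008,0.014,-0.041,0,0,0,0.008,0.008,-0.043,0,0,0,0.009,0.003,-0.042,0,0,0,0.008,-0.002,-0.043,0,0,0,0.008,-0.008,-0.041,0,0,0,0.009,-0.013,-0.04,0,0,0,0.008,-0.018,-0.038,0,0,0,0.008]
predict post 172.8 w 1.165
```

```bash
python3 -m creep '[0.055,-0.001,0,0,0,0.008, 0.054,-0.009,0,0,0,0.009, 0.051,-0.017,0,0,0,0.008, 0.041,-0.02,0,0,0,0.008, 0.038,-0.026,0,0,0,0.009, 0.033,-0.03,0,0,0,0.008, 0.029,-0.034,0,0,0,0.008, 0.024,-0.037,0,0,0,0.009]' | head -2
python3 -m creep '[0.019,-0.039,0,0,0,0.008, 0.014,-0.041,0,0,0,0.008, 0.008,-0.043,0,0,0,0.009, 0.003,-0.042,0,0,0,0.008, -0.002,-0.043,0,0,0,0.008, -0.008,-0.041,0,0,0,0.009, -0.013,-0.04,0,0,0,0.008, -0.018,-0.038,0,0,0,0.008]' | head -3; python3 -c "
from ride import *
measure(); im=np.load('wr.npy'); print(foot(im)[0][2])"
```

```text
t: 7.58
eef_pos: [0.5119, 0.1222, 0.1398]
t: 8.25
eef_pos: [0.4788, 0.0644, 0.1398]
tool_rot: [0.314, 0.949, -0.0, 0.0]
t 8.250 tcp [0.4788 0.0644 0.1398] yaw 53.4 foot px [277.15384615 216.76923077] r 0.0839 post angle 175.70  post in tool x -3.5 y -1.8 mm  cmd [ 0.48    0.0652 53.5461]
[264, 216, 25, 68, 1294]
```

```bash
sed -i 's/tau=17.,c=.047/tau=23.,c=.035/' ride.py; python3 -c "
from ride import *
ride(179.2,1.22,16,45,blend=3)"
```

```text
offset -6.4 deg r 0.0850
[-0.032,-0.049,0,0,0,0.008,-0.04,-0.043,0,0,0,0.009,-0.046,-0.036,0,0,0,0.008,-0.036,-0.021,0,0,0,0.008,-0.039,-0.016,0,0,0,0.009,-0.041,-0.011,0,0,0,0.005,-0.041,-0.006,0,0,0,0,-0.041,-0.003,0,0,0,0]
[-0.041,0.002,0,0,0,0,-0.04,0.006,0,0,0,0,-0.04,0.009,0,0,0,0,-0.038,0.013,0,0,0,0,-0.036,0.016,0,0,0,0,-0.035,0.02,0,0,0,0,-0.032,0.023,0,0,0,0,-0.03,0.025,0,0,0,0]
predict post 268.0 w 1.106
```

```bash
python3 -m creep '[-0.032,-0.049,0,0,0,0.008, -0.04,-0.043,0,0,0,0.009, -0.046,-0.036,0,0,0,0.008, -0.036,-0.021,0,0,0,0.008, -0.039,-0.016,0,0,0,0.009, -0.041,-0.011,0,0,0,0.005, -0.041,-0.006,0,0,0,0, -0.041,-0.003,0,0,0,0]' | head -2
python3 -m creep '[-0.041,0.002,0,0,0,0, -0.04,0.006,0,0,0,0, -0.04,0.009,0,0,0,0, -0.038,0.013,0,0,0,0, -0.036,0.016,0,0,0,0, -0.035,0.02,0,0,0,0, -0.032,0.023,0,0,0,0, -0.03,0.025,0,0,0,0]' | head -3; python3 -c "
from ride import *
measure(); im=np.load('wr.npy'); print(foot(im)[0][2])"
```

```text
t: 8.97
eef_pos: [0.5036, -0.0057, 0.1397]
t: 9.63
eef_pos: [0.5613, -0.0302, 0.1397]
tool_rot: [0.382, 0.924, 0.0, 0.0]
t 9.633 tcp [ 0.5613 -0.0302  0.1397] yaw 45.1 foot px [277.21052632 209.57894737] r 0.0848 post angle -93.80  post in tool x 2.0 y -1.7 mm  cmd [ 5.61300e-01 -3.03000e-02  4.50861e+01]
[264, 209, 24, 71, 1348]
```

```bash
python3 -c "
from ride import *
ride(269.3,1.077,16,-5,blend=3,dyaw=1.6)"
```

```text
offset -1.3 deg r 0.0850
[-0.029,0.03,0,0,0,0.009,-0.025,0.032,0,0,0,0.009,-0.02,0.036,0,0,0,0.009,-0.015,0.034,0,0,0,0.009,-0.01,0.035,0,0,0,0.008,-0.007,0.037,0,0,0,0.009,-0.002,0.036,0,0,0,0.009,0.002,0.036,0,0,0,0.009]
[0.006,0.036,0,0,0,0.009,0.01,0.035,0,0,0,0.009,0.014,0.033,0,0,0,0.009,0.017,0.031,0,0,0,0.009,0.02,0.028,0,0,0,0.009,0.023,0.026,0,0,0,0.008,0.026,0.024,0,0,0,0.009,0.028,0.02,0,0,0,0.009]
predict post 347.5 w 0.971
```

```bash
python3 -m creep '[-0.029,0.03,0,0,0,0.009, -0.025,0.032,0,0,0,0.009, -0.02,0.036,0,0,0,0.009, -0.015,0.034,0,0,0,0.009, -0.01,0.035,0,0,0,0.008, -0.007,0.037,0,0,0,0.009, -0.002,0.036,0,0,0,0.009, 0.002,0.036,0,0,0,0.009]' | head -2
python3 -m creep '[0.006,0.036,0,0,0,0.009, 0.01,0.035,0,0,0,0.009, 0.014,0.033,0,0,0,0.009, 0.017,0.031,0,0,0,0.009, 0.02,0.028,0,0,0,0.009, 0.023,0.026,0,0,0,0.008, 0.026,0.024,0,0,0,0.009, 0.028,0.02,0,0,0,0.009]' | head -3; python3 -c "
from ride import *
measure(); im=np.load('wr.npy'); print(foot(im)[0][2])"
```

```text
t: 10.35
eef_pos: [0.6177, -0.0105, 0.1396]
t: 11.02
eef_pos: [0.6465, 0.0372, 0.1396]
tool_rot: [0.577, 0.817, -0.0, -0.0]
t 11.017 tcp [0.6465 0.0372 0.1396] yaw 19.5 foot px [276.70588235 220.58823529] r 0.0859 post angle -16.10  post in tool x -6.2 y -1.8 mm  cmd [ 0.6473  0.0363 19.5261]
[263, 220, 25, 64, 1231]
```

```bash
sed -i 's/tau=23.,c=.035/tau=40.,c=.078/' ride.py; python3 -c "
from ride import *
ride(346.5,.905,16,-15,blend=4,dyaw=2.1)"
```

```text
offset 1.0 deg r 0.0850
[0.026,0.015,0,0,0,0.012,0.027,0.012,0,0,0,0.011,0.028,0.009,0,0,0,0.012,0.029,0.006,0,0,0,0.012,0.03,0.003,0,0,0,0.011,0.031,0,0,0,0,0.012,0.03,-0.004,0,0,0,0.012,0.029,-0.007,0,0,0,0.011]
[0.028,-0.009,0,0,0,0.012,0.026,-0.013,0,0,0,0.012,0.025,-0.015,0,0,0,0.011,0.023,-0.017,0,0,0,0.012,0.02,-0.019,0,0,0,0.012,0.019,-0.022,0,0,0,0.011,0.016,-0.022,0,0,0,0.012,0.013,-0.024,0,0,0,0.012]
predict post 50.6 w 0.773
```

```bash
python3 -m creep '[0.026,0.015,0,0,0,0.012, 0.027,0.012,0,0,0,0.011, 0.028,0.009,0,0,0,0.012, 0.029,0.006,0,0,0,0.012, 0.03,0.003,0,0,0,0.011, 0.031,0,0,0,0,0.012, 0.03,-0.004,0,0,0,0.012, 0.029,-0.007,0,0,0,0.011]' | head -2
python3 -m creep '[0.028,-0.009,0,0,0,0.012, 0.026,-0.013,0,0,0,0.012, 0.025,-0.015,0,0,0,0.011, 0.023,-0.017,0,0,0,0.012, 0.02,-0.019,0,0,0,0.012, 0.019,-0.022,0,0,0,0.011, 0.016,-0.022,0,0,0,0.012, 0.013,-0.024,0,0,0,0.012]' | head -3; python3 -c "
from ride import *
measure(); im=np.load('wr.npy'); print(foot(im)[0][2])"
```

```text
t: 11.73
eef_pos: [0.6431, 0.0841, 0.1396]
t: 12.4
eef_pos: [0.6171, 0.1208, 0.1397]
tool_rot: [0.789, 0.615, -0.0, -0.0]
t 12.400 tcp [0.6171 0.1208 0.1397] yaw -14.1 foot px [280.2 211.6] r 0.0859 post angle 51.13  post in tool x 0.9 y 0.9 mm  cmd [  0.6183   0.1202 -14.1339]
[267, 211, 25, 73, 1366]
```

```bash
python3 -c "
from ride import *
ride(53.4,.778,8,-3,blend=3,dyaw=1.5)"
```

```text
offset -2.9 deg r 0.0850
[0.014,-0.032,0,0,0,-0.008,0.011,-0.032,0,0,0,-0.009,0.01,-0.032,0,0,0,-0.008,0.007,-0.026,0,0,0,-0.008,0.005,-0.026,0,0,0,-0.009,0.005,-0.025,0,0,0,-0.008,0.003,-0.026,0,0,0,-0.008,0.003,-0.025,0,0,0,-0.004]
predict post 81.9 w 0.714
```

```bash
python3 -m creep '[0.014,-0.032,0,0,0,-0.008, 0.011,-0.032,0,0,0,-0.009, 0.01,-0.032,0,0,0,-0.008, 0.007,-0.026,0,0,0,-0.008, 0.005,-0.026,0,0,0,-0.009, 0.005,-0.025,0,0,0,-0.008, 0.003,-0.026,0,0,0,-0.008, 0.003,-0.025,0,0,0,-0.004]' | head -3; python3 -c "
from ride import *
measure(); im=np.load('wr.npy'); print(foot(im)[0][2])"
```

```text
t: 13.12
eef_pos: [0.5748, 0.1389, 0.1397]
tool_rot: [0.724, 0.69, -0.0, 0.0]
t 13.117 tcp [0.5748 0.1389 0.1397] yaw -2.8 foot px [279.5 211.8] r 0.0856 post angle 82.66  post in tool x 0.6 y 0.4 mm  cmd [ 0.5763  0.1387 -2.9739]
[267, 211, 25, 73, 1385]
```

```bash
python3 -c "
from ride import *
ride(84.75,.73,8,60,blend=4,dyaw=3.4)"
```

```text
offset -2.9 deg r 0.0850
[0.002,-0.031,0,0,0,-0.019,0.001,-0.031,0,0,0,-0.019,0.001,-0.03,0,0,0,-0.019,0,-0.03,0,0,0,-0.019,0.001,-0.025,0,0,0,-0.018,0,-0.024,0,0,0,-0.019,0,-0.024,0,0,0,-0.019,0.001,-0.024,0,0,0,-0.019]
predict post 111.4 w 0.666
```

```bash
python3 -m creep '[0.002,-0.031,0,0,0,-0.019, 0.001,-0.031,0,0,0,-0.019, 0.001,-0.03,0,0,0,-0.019, 0,-0.03,0,0,0,-0.019, 0.001,-0.025,0,0,0,-0.018, 0,-0.024,0,0,0,-0.019, 0,-0.024,0,0,0,-0.019, 0.001,-0.024,0,0,0,-0.019]' 0 8; python3 -c "
from plan import *
s=sensors.get_state();d=s['eef_pos'][:2]-H;print(np.degrees(np.arctan2(d[1],d[0])),np.hypot(*d),load())"
```

```text
t: 13.83
eef_pos: [0.5321, 0.1338, 0.1398]
tool_rot: [0.542, 0.841, 0.0, 0.0]
force: [-0.2, 0.4, -0.3]
finger_gap: 0.0378
grip_force: 0.0
112.1559707360419 0.08548717283279811 [0.5332380372156773, 0.1338144555625294, 24.20611025392857]
```

```bash
python3 -c "
from plan import *
c=load(); d=np.array(c[:2])-H; a=np.degrees(np.arctan2(d[1],d[0])); print(a); T=[];th=a;st=[3.15,3.1,3.05,3,2.8,2.6,2.4,2.1,1.8,1.5,1.2,.9,.6,.3]; st[-1]+=0; k=(140.1-a)/sum(st)
for s in st: th+=s*k; T.append((*pol(th),c[2]+th-a))
print(k); rows(T,c)"
```

```text
111.41138367661557
1.0066181166099797
[0,-0.024,0,0,0,-0.018,0.001,-0.023,0,0,0,-0.017,0,-0.022,0,0,0,-0.017,0.001,-0.023,0,0,0,-0.017,0,-0.021,0,0,0,-0.015,0.001,-0.019,0,0,0,-0.015,0,-0.018,0,0,0,-0.013,0.001,-0.016,0,0,0,-0.012]
[0,-0.013,0,0,0,-0.01,0,-0.011,0,0,0,-0.009,0.001,-0.009,0,0,0,-0.006,0,-0.007,0,0,0,-0.005,0,-0.005,0,0,0,-0.004,0,-0.002,0,0,0,-0.001]
```

```bash
python3 -m creep '[0,-0.024,0,0,0,-0.018, 0.001,-0.023,0,0,0,-0.017, 0,-0.022,0,0,0,-0.017, 0.001,-0.023,0,0,0,-0.017, 0,-0.021,0,0,0,-0.015, 0.001,-0.019,0,0,0,-0.015, 0,-0.018,0,0,0,-0.013, 0.001,-0.016,0,0,0,-0.012]' 0 8
python3 -m creep '[0,-0.013,0,0,0,-0.01, 0,-0.011,0,0,0,-0.009, 0.001,-0.009,0,0,0,-0.006, 0,-0.007,0,0,0,-0.005, 0,-0.005,0,0,0,-0.004, 0,-0.002,0,0,0,-0.001, 0,0,0,0,0,0, 0,0,0,0,0,0]'; python3 -c "
from plan import *
s=sensors.get_state();d=s['eef_pos'][:2]-H;print(np.degrees(np.arctan2(d[1],d[0])),np.hypot(*d),load(),s['dq'].round(3)); measure()
cv2.imwrite('pics/wr2.png',np.load('wr.npy')[:,:,::-1])
S=imaging.get_image('scene');D=imaging.get_image('side');np.save('S.npy',S);np.save('D.npy',D)"
```

```text
t: 14.5
eef_pos: [0.5044, 0.1156, 0.1398]
tool_rot: [0.369, 0.929, -0.0, 0.0]
force: [0.6, -0.9, -1.1]
finger_gap: 0.0118
grip_force: 8.0
t: 15.17
eef_pos: [0.4985, 0.109, 0.1398]
tool_rot: [0.319, 0.948, 0.0, 0.0]
force: [2.0, -2.0, -0.5]
finger_gap: 0.0121
grip_force: 8.0
140.42465716333774 0.08538732417390854 [0.49910960039193336, 0.10905681256768254, 52.82611025392857] [-0.002  0.003 -0.001 -0.001  0.002 -0.    -0.001]
t 15.167 tcp [0.4985 0.109  0.1398] yaw 52.8 foot px [279.21052632 213.57894737] r 0.0843 post angle 140.56  post in tool x -1.1 y -0.3 mm  cmd [ 0.4991  0.1091 52.8261]
```

View pics/wr2.png

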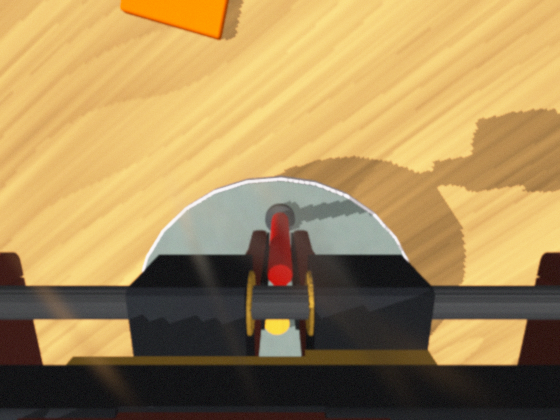

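The fingers hold the post (foot at (280,213)) and the plate is at rest. I'll check the wax against the lens in the fixed views before letting go.

```bash
python3 - <<'E'
from plan import *
S=imaging.camera_params("scene");D=imaging.camera_params("side"); I=np.load("S.npy");J=np.load("D.npy")
roi={"s":(232,215,325,300),"d":(225,185,300,240)}
for n,im,p in(("s",I,S),("d",J,D)):
    for c,s,px in comps(im,(105,120,40),(125,255,255),roi[n],8): print(n,c,s)
W=[H[0]+.075*np.cos(np.radians(-39.9)),H[1]+.075*np.sin(np.radians(-39.9))]
print("goal foc px",proj(S,[*W,.085]).round(1),proj(D,[*W,.085]).round(1))
a=cv2.resize(I[215:300,205:325],(480,340),interpolation=3);b=cv2.resize(J[160:245,225:345],(480,340),interpolation=3)
cv2.imwrite("pics/crop2.png",cv2.resize(np.hstack([a,b]),(800,283))[:,:,::-1])
E
```

```text
s [268.1, 233.6] [263, 229, 11, 10, 85]
s [254.0, 251.6] [250, 248, 9, 9, 39]
s [289.2, 260.7] [283, 256, 13, 11, 96]
d [276.4, 206.8] [272, 203, 10, 8, 59]
d [241.8, 207.7] [237, 204, 11, 8, 60]
goal foc px [253.2 250.8] [259.6 187.7]
```

View pics/crop2.png

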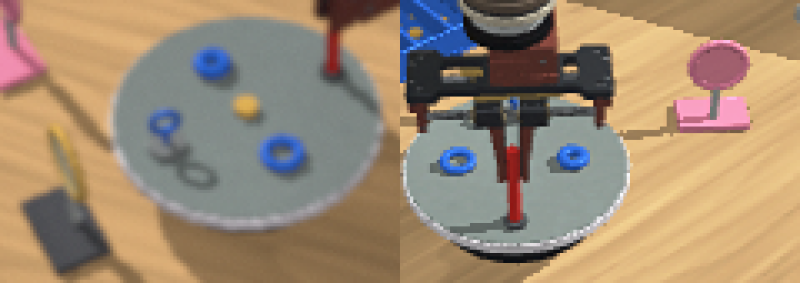

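The wax is at scene (254,252) against a goal pixel of (253,251), so it is in front of the brass lens. The rings have kept their places. I'll let go, then rise only after checking that the plate stays still.

```bash
python3 -m creep '[0,0,0,0,0,0, 0,0,0,0,0,0, 0,0,0,0,0,0]' 0 3 | head -1
python3 -m creep '[0,0,0,0,0,0, 0,0,0,0,0,0, 0,0,0,0,0,0, 0,0,0,0,0,0, 0,0,0,0,0,0, 0,0,0,0,0,0, 0,0,0,0,0,0, 0,0,0,0,0,0]' 1
python3 -c "from plan import *; measure()"
python3 -m creep '[0,0,0,0,0,0, 0,0,0,0,0,0, 0,0,0,0,0,0, 0,0,0,0,0,0, 0,0,0,0,0,0, 0,0,0,0,0,0, 0,0,0,0,0,0, 0,0,0,0,0,0]' 1
python3 -c "from plan import *; measure()"
```

```text
t: 15.57
t: 16.23
eef_pos: [0.4981, 0.1092, 0.1397]
tool_rot: [0.318, 0.948, -0.0, -0.0]
force: [-0.1, -0.1, 0.1]
finger_gap: 0.0617
grip_force: 0.0
t 16.233 tcp [0.4981 0.1092 0.1397] yaw 52.9 foot px [279.5 214.6] r 0.0840 post angle 140.47  post in tool x -1.8 y -0.1 mm  cmd [ 0.4991  0.1091 52.8261]
t: 16.95
eef_pos: [0.4981, 0.1092, 0.1397]
tool_rot: [0.319, 0.948, -0.0, -0.0]
force: [0.5, 0.3, 0.2]
finger_gap: 0.0878
grip_force: 0.0
t 16.950 tcp [0.4981 0.1092 0.1397] yaw 52.9 foot px [279.28571429 214.57142857] r 0.0840 post angle 140.57  post in tool x -1.8 y -0.2 mm  cmd [ 0.4991  0.1091 52.8261]
```

The plate is still, with the post at 140.5° and the fingers fully open. I'll rise clear and take a last look.

```bash
python3 -m creep '[0,0,-0.06,0,0,0, 0,0,-0.1,0,0,0, 0,0,-0.1,0,0,0, 0,0,-0.1,0,0,0, 0,0,-0.1,0,0,0, 0,0,-0.06,0,0,0, 0,0,0,0,0,0, 0,0,0,0,0,0]' | head -2
python3 - <<'E'
from plan import *
p=imaging.camera_params("scene"); d=imaging.camera_params("side"); I=imaging.get_image("scene"); J=imaging.get_image("side")
for n,im,r in(("s",I,(232,215,325,300)),("d",J,(225,185,300,240))):
    for c,s,px in comps(im,(105,120,40),(125,255,255),r,8): print(n,c,s)
A=cv2.imread("pics/scene0.png")[:,:,::-1]
cv2.imwrite("pics/end.png",I[:,:,::-1]); 
df=(np.abs(I.astype(int)-A).max(2)>50).astype(np.uint8); print([s[:5].tolist() for s in cv2.connectedComponentsWithStats(df)[2][1:] if s[4]>25])
E
```

```text
t: 17.67
eef_pos: [0.4983, 0.1091, 0.2441]
s [268.1, 233.7] [263, 229, 11, 10, 84]
s [254.0, 251.6] [250, 248, 9, 9, 39]
s [289.2, 260.7] [283, 256, 13, 11, 96]
d [258.9, 187.8] [258, 185, 3, 8, 19]
d [276.4, 206.8] [272, 203, 10, 8, 58]
d [241.8, 207.7] [237, 204, 11, 8, 60]
[[106, 0, 17, 14, 74], [329, 25, 11, 28, 163], [286, 39, 6, 18, 55], [117, 46, 21, 12, 125], [115, 53, 29, 21, 145], [278, 58, 61, 147, 2491], [340, 64, 12, 22, 136], [102, 71, 21, 9, 68], [316, 73, 20, 8, 46], [339, 76, 7, 22, 57], [109, 83, 8, 5, 33], [331, 82, 4, 18, 28], [305, 131, 19, 9, 79], [307, 141, 12, 6, 46], [378, 169, 36, 20, 79], [208, 195, 50, 61, 1320], [420, 195, 16, 23, 147], [180, 198, 26, 32, 312], [372, 203, 26, 16, 87], [302, 212, 9, 30, 126], [275, 227, 12, 11, 92], [444, 227, 32, 32, 79], [262, 229, 12, 9, 86], [411, 234, 15, 18, 43], [301, 240, 10, 10, 52], [274, 243, 9, 6, 36], [269, 254, 28, 15, 264], [433, 260, 41, 41, 402], [316, 273, 83, 38, 1473], [412, 277, 113, 79, 2264], [527, 312, 14, 23, 166], [381, 321, 16, 17, 39], [418, 360, 126, 60, 3333]]
```

View pics/end.png

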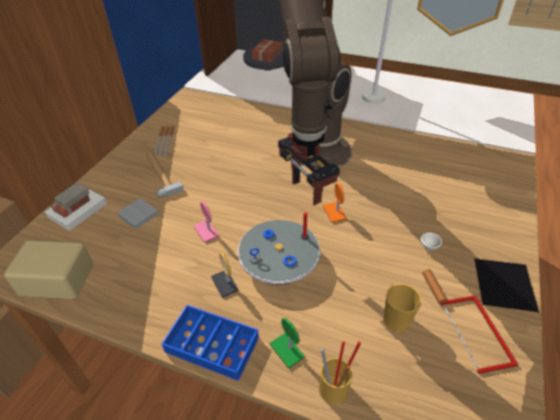

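The bench is unchanged apart from shadows. The wax is at (254,252), in front of the brass loupe, and the side view puts it at (258.9,187.8) against a goal of (259.6,187.7). The gripper is clear, so I'm handing in.

```bash
python3 -c "
from bench import finish_job
print(finish_job())"
```

```text
the job is handed in; nothing more can be done
None
```

I handed the job in at about 18 s: the post was pushed up to about 1.4 rad/s, ridden without touching for about 6 s (still 0.73 rad/s at the end), then gripped and stopped with the wax model within about 1 pixel (roughly 2 mm) of the spot before the brass lens, and let go, with the rings still in place and nothing else moved that I could see.

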